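# Index the bench turntable to the next workpiece

## Task

Bring the round turned foot to the empty work position beside the lock: pull the lock plunger up by its cross handle until it stays up, then push the turntable round by its pegs until the foot's station clicks in at the lock, then push the plunger fully down again so that the turntable is locked there. The workpieces stay in their nests while they ride round, and the offcut, sanding block and tape roll lying around the fixture are left where they are.

Things in the scene. Friction and masses are not known exactly. Their poses are not given: they have to be found in the camera images.
- indexer: fixed fixture: plywood foot board 360 x 470 x 18 mm; origin on the turntable's axis at bench level, z up. Towards -y stands the lock housing (aluminium, 120 mm high, x = +-22, y = -151 to -226 mm), black cross handle on top; towards +y the sprung roller that clicks the turntable into its stations, in a block 74 mm high at y = 212 to 234 mm
- turntable (a joint): turntable angle, rad, + anticlockwise from above, 0 at the start, free for a full turn either way. Stations every pi/2: there the roller drops between two rim lugs, catching and centring the disc from about 0.08 rad off. Leaving or entering a station takes about 8 N at a peg; between them 1 to 2 N, and it stays where left. The lowered plunger locks it
- peg0 (a point): top centre of one of the turntable's four upright wooden push pegs (18 mm diameter, 105 mm from the axis, midway between nests, top 150 mm above the bench; pieces in the nests reach 107 mm). With the turntable at 0 this one is 45 degrees anticlockwise from +x of indexer; it turns with the turntable
- peg1 (a point): top centre of one of the turntable's four upright wooden push pegs (18 mm diameter, 105 mm from the axis, midway between nests, top 150 mm above the bench; pieces in the nests reach 107 mm). With the turntable at 0 this one is 135 degrees anticlockwise from +x of indexer; it turns with the turntable
- peg2 (a point): top centre of one of the turntable's four upright wooden push pegs (18 mm diameter, 105 mm from the axis, midway between nests, top 150 mm above the bench; pieces in the nests reach 107 mm). With the turntable at 0 this one is 225 degrees anticlockwise from +x of indexer; it turns with the turntable
- peg3 (a point): top centre of one of the turntable's four upright wooden push pegs (18 mm diameter, 105 mm from the axis, midway between nests, top 150 mm above the bench; pieces in the nests reach 107 mm). With the turntable at 0 this one is 315 degrees anticlockwise from +x of indexer; it turns with the turntable
- hub (a point): point on the turntable's axis at its top face, 63 mm above the bench. The turntable is a wooden disc 310 mm across on a steel plate 360 mm across; it carries four square nests, 71 mm inside with rims 8 mm high, centred 88 mm from the axis every 90 degrees, at 0, 90, 180 and 270 degrees from +x of indexer when it reads 0
- work_spot (a point): fixed point at the work position: centre of the nest that stands beside the lock housing, at the turntable's top face (63 mm above the bench), 88 mm from the axis towards -y of indexer. The nest there is empty at the start.
- plunger (a joint): height of the lock plunger, m: 0 = fully down, its bolt between two lugs, turntable locked; 0.030 = fully up, turntable free. A sprung ball keeps it at either end: about 10 N to pull it up, 7 N to push it down, snapping over at 0.015. Off a station the bolt can land on a lug and stay high
- tee (a point): middle of the top of the plunger's black cross handle: a bar 60 mm long (along y of indexer, pointing at the turntable's axis), 18 mm wide, 18 mm high, 168 mm from the axis. Top 146 mm above the bench when down, 176 mm when up; 8 mm free between it and the lock housing when down
- foot: the piece to bring round: turned round furniture foot of light wood, 66 mm diameter, 44 mm high, loose in one of the nests; origin at the centre of its underside, z up
- cap: stepped square post cap of light wood, 64 x 64 x 40 mm, loose in another nest; origin at the centre of its underside
- corner: L-shaped corner block of light wood, 64 x 64 x 42 mm, loose in another nest; origin at the centre of its underside
- offcut: bystander: wood offcut 30 x 58 x 22 mm lying on a corner of the fixture's foot board; origin under its centre
- sandblock: bystander: cork sanding block 110 x 65 x 35 mm on the bench; origin under its centre
- tape: bystander: roll of tape lying flat, 110 mm across, 38 mm high; origin under its centre
Mind the look-alikes: they are no part of the job. Leave any orange look-alike of the cap alone. What is shaped like the foot but turquoise is not meant.

How it is judged:
By the outcome, as a careful person would: the job done as asked, in the order asked, and still so for the second after the job is handed in, with the robot touching nothing.
It also fails if it takes over 64 s, if anything falls off the work surface, if the arm or the gripper's body presses on something with over 40 N, if the wrist force passes 120 N, or if a joint passes its speed limit or range.

## Robot

A 6-joint arm with a two-finger parallel gripper is mounted at the origin on the work surface. World frame = base frame: x ahead of the robot, y to its left, z up, the work surface at z = 0. Lengths are in m, angles in rad, forces in N, time in s.
With the tool pointing down it reaches from about 0.275 to 0.825 m from the base axis. Payload 5.2 kg.
Tool frame: the origin (TCP) lies at the very end of the fingers, on their centre line; the grasp point (between the pads) lies 19 mm behind it (ctrl.grasp_offset is the distance from the TCP to the grasp point, in m); z points along the fingers, y is the direction in which the jaws open and shut (so a half turn about z gives the same grasp; the last joint's range is limited). The gripper opens to 93 mm and grips with 3 to 60 N. Pads are 15 mm wide; open, the fingers measure 128 mm over their backs; the gripper's body (75 mm by 188 mm) begins 65 mm behind the grasp point.
Start: joints at [1.047, 0.259, 1.535, -0, 1.348, -0.203], TCP at [0.173, 0.522, 0.219] pointing down, gripper open.
Joint ranges: [-3.14, 3.14], [-0.91, 2.08], [0.19, 2.58], [-1.22, 4.36], [0.22, 2.71], [-3.12, 3.12]. Speed limits (rad/s): [2.57, 2.57, 3.14, 3.14, 3.14, 3.14].

## Interface

Orientations are given as a 3x3 rotation matrix whose columns are the frame's x, y, z axes.
In Python, from station import ctrl gives the robot as it stands.
- The arm moves only by the tool play_rows, never from a script. Its argument "targets" is a list of rows, each a list of 7 numbers: the turn, a rotation vector about the tool's x, y, z in rad, then the shift along the tool's x, y, z in mm, then the gripper command: -1 is shut, 1 is fully open, values between are in proportion. A call has 1 to 10 rows; each row shifts and turns the pose as measured when the row begins, along the tool's axes as they then stand; what a row does not reach is not made up. A row lasts 1/10 s, in which the tool goes at most 50 mm and 8.59 degrees, less where a joint would pass 70% of its speed; a pose out of reach is approached as far as the arm can. A call with a gripper value outside its range is refused whole. The fingers move at their own pace and stop on an object; the grip force is fixed at half the most. Time passes only in rows, so rows that do not move let the fingers close. It gives the time, the measured TCP pose, the force and the opening at its end, in the units of the state.
- ctrl.sense(): the state, without advancing time (a new reading comes with each control period).
- ctrl.capture(name): name is "side" or "top" or "wrist"; returns a dict with "color" (384x512x3 uint8, red, green, blue), "intrinsics" (3x3 intrinsics, pixels), "R" (3x3) and "t" (3): a world point X has camera coordinates R X + t. Camera axes: x right, y down, z forward; pixel columns grow to the right and rows downward; lengths in m; the calibration is good to about 2 mm. A picture is of the moment at which its call begins. There is no depth.
- ctrl.job_done(): hands the job in, once; it reports no verdict.
The state is a dict: "t": time; "joint_positions": joint angles; "joint_velocities": joint speeds; "tau": joint torques, N m; "eef_pos": TCP position; "tcp_rot": TCP orientation; "force": force on the tool from outside, world axes, zero at the start; "moment": the same for the moment, N m; "width": finger opening in m.
Only numpy, scipy, OpenCV 4.12 (cv2) and the standard library are available. Lean on these libraries where they do the work, as an engineer would, in place of code of your own. Each camera call takes 0.05 s, during which the arm holds its last target. There are 200 camera calls.

## Working session

There is one attempt and no reset: what is moved stays moved. The work goes in short steps, Python scripts to look and compute and a tool call to move; the robot and the scene stay as the last step left them, time stands still between calls to the robot, and variables do not carry over. Pictures are saved under pics/ and viewed, about 8 in all and at most 12, crops included, and the job is handed in when it is done.

Besides the shell and the picture viewer there is one more tool, called as name([rows], argument=value, ...), one row to a line, values as JSON. play_rows: Moves the arm, as the interface text tells. Its arguments: {"type":"object","properties":{"targets":{"type":"array","items":{"type":"array","items":{"type":"number"}}}},"required":["targets"]}

```bash
mkdir -p pics; ls; python3 - <<'E'
from station import ctrl
import cv2,numpy as np
s=ctrl.sense(); print(s['t'],s['eef_pos'],s['tcp_rot'],s['force'],s['width'])
for n in ['top','side']:
    c=ctrl.capture(n); cv2.imwrite(f'pics/{n}0.png',cv2.resize(c['color'][:,:,::-1],(800,600),interpolation=cv2.INTER_CUBIC))
    np.savez(f'pics/{n}0.npz',**c)
    print(n,c['intrinsics'],c['R'],c['t'])
E
```

```text
pics
0.0 [0.17313768 0.52147992 0.21782566] [[-9.48981217e-01  3.15331302e-01 -9.05687171e-04]
 [ 3.15332383e-01  9.48980031e-01 -1.54551258e-03]
 [ 3.72130547e-04 -1.75225490e-03 -9.99998396e-01]] [ 0.23010206 -0.61880805 -0.05771526] 0.09312550714783593
top [[458.24721456   0.         257.5629568 ]
 [  0.         458.24721456 192.9042109 ]
 [  0.           0.           1.        ]] [[-0.0208688  -0.99965357 -0.01603855]
 [-0.99348767  0.02253204 -0.11168957]
 [ 0.11201225  0.01360328 -0.99361371]] [0.0438556  0.46333549 1.25114249]
side [[481.68970941   0.         259.31052899]
 [  0.         481.68970941 184.97505771]
 [  0.           0.           1.        ]] [[ 0.97929281 -0.20177034 -0.01656278]
 [-0.16428805 -0.74422869 -0.64740489]
 [ 0.11830061  0.63672002 -0.76196626]] [-0.47636319  0.1740512   1.55853706]
```

View pics/top0.png

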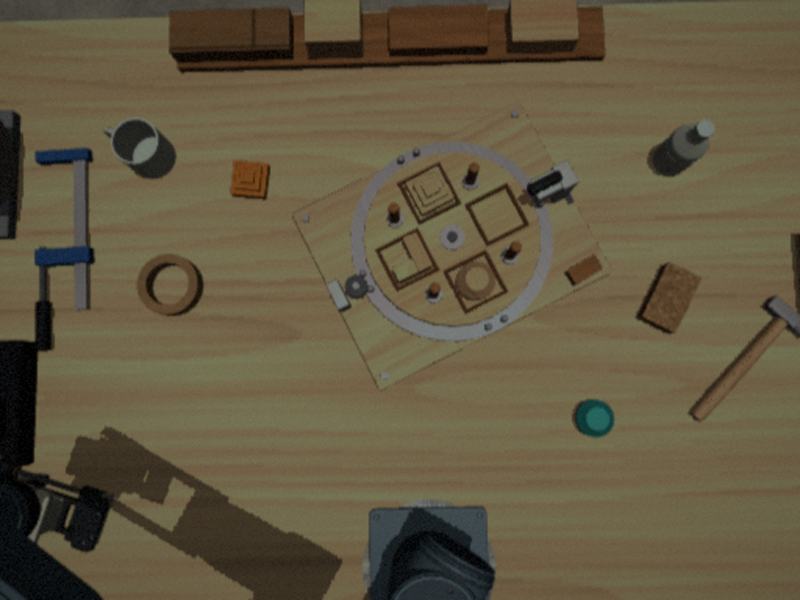

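View pics/side0.png

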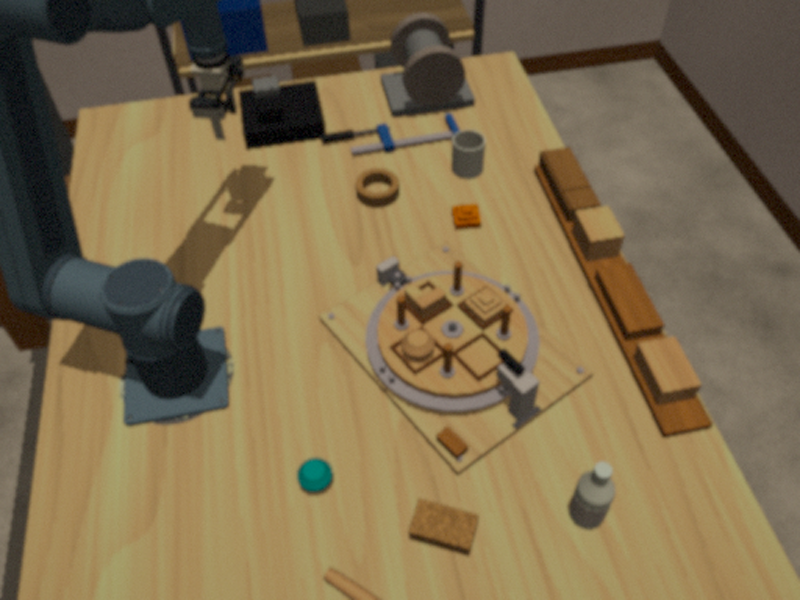

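Candidates for the foot (800x600 top picture) are the round wooden piece in a nest at (474,281), the turquoise dome at (595,418) and the tape ring at (168,284). The square cap at (430,190), the corner block at (408,258) and the orange cap at (250,180) are not round. I choose the nest piece at (474,281). It must go 90° anticlockwise to reach the empty nest at (498,214), beside the lock at (552,185). Next is a close crop and a pose fit.

```bash
cat > h.py <<'E'
import numpy as np,cv2
def ray(c,uv,z):
    R,t,K=c['R'],c['t'],c['intrinsics']; C=-R.T@t
    d=R.T@np.linalg.solve(K,[uv[0],uv[1],1.]); return C+d*(z-C[2])/d[2]
def proj(c,X):
    p=c['intrinsics']@(c['R']@np.asarray(X,float)+c['t']); return p[:2]/p[2]
E
python3 - <<'E'
from h import *
c=np.load('pics/top0.npz'); im=c['color']
s=.64
g=lambda u,v,z:ray(c,(u*s,v*s),z)
hub=g(452,237,.063)
print('hub',hub)
# board corners/screws and pegs rough
for n,p in dict(p_a=(474,168),p_b=(393,207),p_c=(435,287),p_d=(516,245)).items():
    q=g(*p,.15); print(n,q,np.linalg.norm((q-hub)[:2]),np.degrees(np.arctan2(*(q-hub)[1::-1])))
tee=g(545,184,.146); d=(tee-hub)[:2]; print('tee',tee,np.linalg.norm(d),np.degrees(np.arctan2(d[1],d[0])))
f=g(474,281,.107);print('foot',f,np.linalg.norm((f-hub)[:2]),np.degrees(np.arctan2(*(f-hub)[1::-1])))
x0,y0,x1,y1=175,60,395,255
cr=cv2.resize(im[y0:y1,x0:x1,::-1],None,fx=3.6,fy=3,interpolation=cv2.INTER_CUBIC) if 0 else cv2.resize(im[y0:y1,x0:x1,::-1],None,fx=3,fy=3,interpolation=cv2.INTER_CUBIC)
cr=cv2.convertScaleAbs(cr,alpha=1.6)
cv2.imwrite('pics/crop1.png',cr); print(cr.shape)
E
```

```text
hub [ 0.57137573 -0.05573908  0.063     ]
p_a [ 0.66796875 -0.09001972  0.15      ] 0.10249572336385969 -19.53965617346849
p_b [0.60587534 0.04425766 0.15      ] 0.1057807735138466 70.96519393043253
p_c [ 0.47243125 -0.02092363  0.15      ] 0.10489102124770729 160.6146292785955
p_d [ 0.53803463 -0.15384864  0.15      ] 0.10362005203433945 -108.76958044935631
tee [ 0.63921225 -0.20581455  0.146     ] 0.1646949808354456 -65.67626954999815
foot [ 0.48673458 -0.08779132  0.107     ] 0.0905067441286381 -159.25913207169836
(585, 660, 3)
```

View pics/crop1.png

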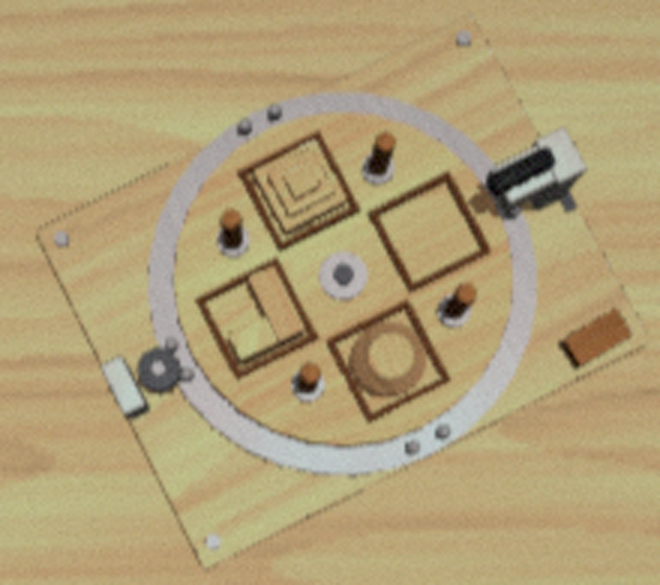

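The crop shows the foot at about (388,358), turned round and of light wood, in the nest clockwise of the empty one. The four pegs agree with the 105 mm radius to within 3 mm. The indexer yaw is about 25.7° and the hub is at about (0.571,-0.055). I'll plan the hover over the tee.

```bash
cat >> h.py <<'E'
HUB=np.array([0.5712,-0.0554]); PSI=np.radians(25.7)
def W(x,y,z):  # indexer -> world (m)
    c,s=np.cos(PSI),np.sin(PSI); return np.array([HUB[0]+c*x-s*y,HUB[1]+s*x+c*y,z])
def plan(pos,yaw,s,n=None,step=45,grip=1):
    """rows to go straight to pos with tool y at world angle yaw (deg, mod 180), tool down"""
    R=s['tcp_rot'];p=np.array(s['eef_pos']);y0=np.degrees(np.arctan2(R[1,1],R[0,1]))
    d=(yaw-y0+90)%180-90
    D=pos-p; n=n or max(int(np.ceil(np.linalg.norm(D)*1e3/step)),int(np.ceil(abs(d)/7)),1)
    from scipy.spatial.transform import Rotation as Ro
    print('dist',np.round(D*1e3),'yaw',round(y0,1),'->',round(d,1),'tilt',np.round(R[:,2],3))
    out=[]
    for i in range(n):
        R_=Ro.from_euler('z',d*i/n,degrees=True).as_matrix()@R
        t=R_.T@D/n*1e3
        out.append([0,0,round(-np.radians(d)/n,3),*[int(round(v)) for v in t],grip])
    print(out)
E
python3 - <<'E'
from h import *
from station import ctrl
c=np.load('pics/top0.npz')
g=lambda u,v,z:ray(c,(175+u/3,60+v/3),z)
A,B,C,D=[g(*p,.018)[:2] for p in [(37,233),(205,567),(645,347),(62,239)]]
e=C-B;f=A-B
print('edges',np.linalg.norm(e),np.degrees(np.arctan2(e[1],e[0]))+90,np.linalg.norm(f),np.degrees(np.arctan2(f[1],f[0])))
print('tee exp',W(0,-.168,.146),'proj of bar ends in crop',[(proj(c,W(0,y,.146))-[175,60])*3 for y in (-.138,-.198)])
plan(W(0,-.168,.24),25.7,ctrl.sense())
E
```

```text
edges 0.4588623528498201 25.232542672492272 0.35381449066723625 25.850740183623167
tee exp [ 0.64405473 -0.20678094  0.146     ] proj of bar ends in crop [array([491.22594834, 183.35899455]), array([553.29341856, 152.12836851])]
dist [ 471. -728.   22.] yaw 71.6 -> -45.9 tilt [-0.001 -0.001 -1.   ]
[[0, 0, np.float64(0.04), -34, -27, -1, 1], [0, 0, np.float64(0.04), -35, -26, -1, 1], [0, 0, np.float64(0.04), -36, -24, -1, 1], [0, 0, np.float64(0.04), -37, -23, -1, 1], [0, 0, np.float64(0.04), -38, -21, -1, 1], [0, 0, np.float64(0.04), -39, -20, -1, 1], [0, 0, np.float64(0.04), -39, -18, -1, 1], [0, 0, np.float64(0.04), -40, -17, -1, 1], [0, 0, np.float64(0.04), -41, -15, -1, 1], [0, 0, np.float64(0.04), -41, -13, -1, 1], [0, 0, np.float64(0.04), -42, -12, -1, 1], [0, 0, np.float64(0.04), -42, -10, -1, 1], [0, 0, np.float64(0.04), -43, -8, -1, 1], [0, 0, np.float64(0.04), -43, -7, -1, 1], [0, 0, np.float64(0.04), -43, -5, -1, 1], [0, 0, np.float64(0.04), -43, -3, -1, 1], [0, 0, np.float64(0.04), -43, -2, -1, 1], [0, 0, np.float64(0.04), -43, 0, -1, 1], [0, 0, np.float64(0.04), -43, 2, -1, 1], [0, 0, np.float64(0.04), -43, 4, -1, 1]]
```

play_rows([
  [0, 0, 0.04, -34, -27, -1, 1],
  [0, 0, 0.04, -35, -26, -1, 1],
  [0, 0, 0.04, -36, -24, -1, 1],
  [0, 0, 0.04, -37, -23, -1, 1],
  [0, 0, 0.04, -38, -21, -1, 1],
  [0, 0, 0.04, -39, -20, -1, 1],
  [0, 0, 0.04, -39, -18, -1, 1],
  [0, 0, 0.04, -40, -17, -1, 1],
  [0, 0, 0.04, -41, -15, -1, 1],
  [0, 0, 0.04, -41, -13, -1, 1],
])

```text
t: 1.1
eef_pos: [0.4115, 0.1469, 0.2246]
tcp_rot: [[-0.748, 0.663, -0.005], [0.663, 0.748, -0.003], [0.002, -0.006, -1.0]]
force: [1.8, 0.9, 0.0]
width: 0.0931
```

play_rows([
  [0, 0, 0.04, -42, -12, -1, 1],
  [0, 0, 0.04, -42, -10, -1, 1],
  [0, 0, 0.04, -43, -8, -1, 1],
  [0, 0, 0.04, -43, -7, -1, 1],
  [0, 0, 0.04, -43, -5, -1, 1],
  [0, 0, 0.04, -43, -3, -1, 1],
  [0, 0, 0.04, -43, -2, -1, 1],
  [0, 0, 0.04, -43, 0, -1, 1],
  [0, 0, 0.04, -43, 2, -1, 1],
  [0, 0, 0.04, -43, 4, -1, 1],
])

```text
t: 2.1
eef_pos: [0.6465, -0.2364, 0.2298]
tcp_rot: [[-0.413, 0.911, -0.011], [0.911, 0.413, 0.001], [0.005, -0.01, -1.0]]
force: [0.6, 0.3, -0.2]
width: 0.0929
```

```bash
python3 - <<'E'
from h import *
from station import ctrl
s=ctrl.sense(); print(s['t'],s['eef_pos'],s['joint_positions'])
plan(W(0,-.168,.20),25.7,s)
E
```

```text
2.1 [ 0.64652258 -0.23641291  0.22979299] [-0.5095532   0.51449927  1.12736532 -0.00495421  1.51013836 -0.93453864]
dist [ -2.  30. -30.] yaw 24.4 -> 1.3 tilt [-0.011  0.001 -1.   ]
[[0, 0, np.float64(-0.023), 28, 10, 30, 1]]
```

play_rows([
  [-0.01, -0.006, -0.023, 28, 10, 20, 1],
  [0, 0, 0, 0, 0, 0, 1],
])

```text
t: 2.3
eef_pos: [0.6461, -0.2137, 0.204]
tcp_rot: [[-0.427, 0.904, -0.003], [0.904, 0.427, 0.0], [0.001, -0.003, -1.0]]
force: [-0.8, 0.2, 0.4]
width: 0.0933
```

```bash
python3 - <<'E'
import re
t=open('h.py').read()
t=t.replace("    out=[]\n","    out=[]; k=R.T@np.cross(R[:,2],[0,0,-1])\n").replace("[0,0,round(-np.radians(d)/n,3)","[round(float(k[0])/n,3),round(float(k[1])/n,3),round(float(-np.radians(d)/n),3)")
open('h.py','w').write(t)
E
python3 - <<'E'
from h import *
from station import ctrl
s=ctrl.sense(); print(s['t'],s['eef_pos'],s['force'])
plan(W(0,-.168,.16),25.7,s)
c=ctrl.capture('wrist'); im=c['color'][:,:,::-1].copy()
for y in (-.138,-.168,-.198):
    cv2.circle(im,tuple(int(v) for v in proj(c,W(0,y,.146))),2,(0,0,255),-1)
cv2.imwrite('pics/w1.png',cv2.convertScaleAbs(im,alpha=1.5))
E
```

```text
2.3 [ 0.64612632 -0.21367194  0.20402479] [-0.80082286  0.15019005  0.43539922]
dist [ -2.   7. -44.] yaw 25.3 -> 0.4 tilt [-0.003  0.    -1.   ]
[[-0.003, -0.001, -0.008, 7, 1, 44, 1]]
```

View pics/w1.png

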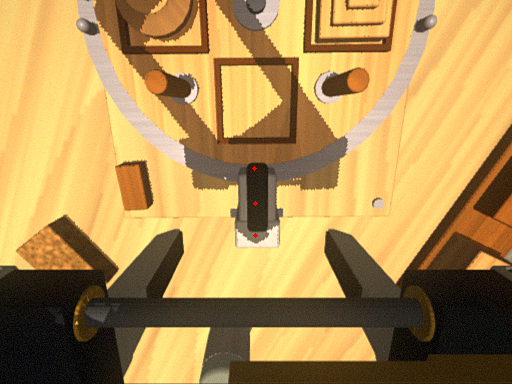

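The wrist view shows the black bar spanning v 163 to 231 around u 257. My predicted points are at u 255, v 168 to 236, so the bar sits about 4 mm nearer the axis and 1.5 mm to the right. I'll apply that and descend.

play_rows([
  [-0.003, 0, -0.008, 10, 2, 30, 0.2],
  [0, 0, 0, 0, 0, 25, 0.2],
  [0, 0, 0, 0, 0, 15, 0.2],
  [0, 0, 0, 0, 0, 0, 0.2],
])

```text
t: 2.75
eef_pos: [0.6461, -0.2081, 0.1367]
tcp_rot: [[-0.433, 0.901, 0.007], [0.901, 0.433, -0.006], [-0.009, 0.004, -1.0]]
force: [-0.8, -0.3, -0.4]
width: 0.0655
```

```bash
python3 - <<'E'
from h import *
from station import ctrl
s=ctrl.sense(); print(s['t'],s['eef_pos'],s['force'],s['width'])
plan(W(0.0015,-.165,.124),25.7,s)
E
```

```text
2.75 [ 0.64611989 -0.20808393  0.13666994] [-0.8484695  -0.33672748 -0.37781385] 0.06549007194462221
dist [ -2.   5. -13.] yaw 25.7 -> 0.0 tilt [ 0.007 -0.006 -1.   ]
[[0.004, 0.009, -0.0, 5, 0, 13, 1]]
```

play_rows([
  [0.004, 0.009, 0, 5, 0, 8, 0.2],
  [0, 0, 0, 0, 0, 4, 0.2],
  [0, 0, 0, 0, 0, 0, -1],
  [0, 0, 0, 0, 0, 0, -1],
  [0, 0, 0, 0, 0, 0, -1],
  [0, 0, 0, 0, 0, 0, -1],
])

```text
t: 3.35
eef_pos: [0.6461, -0.2044, 0.1291]
tcp_rot: [[-0.434, 0.901, 0.006], [0.901, 0.434, -0.003], [-0.005, 0.004, -1.0]]
force: [-0.5, -0.7, 0.0]
width: 0.0284
```

play_rows([
  [0, 0, 0, 0, 0, 6, -0.4],
  [0, 0, 0, 0, 0, 2, -1],
  [0, 0, 0, 0, 0, 0, -1],
  [0, 0, 0, 0, 0, 0, -1],
  [0, 0, 0, 0, 0, 0, -1],
])

```text
t: 3.85
eef_pos: [0.6454, -0.2054, 0.1213]
tcp_rot: [[-0.433, 0.901, 0.005], [0.901, 0.434, -0.005], [-0.006, 0.002, -1.0]]
force: [-0.2, 1.2, 1.2]
width: 0.0181
```

play_rows([
  [0, 0, 0, 0, 0, -6, -1],
  [0, 0, 0, 0, 0, -6, -1],
  [0, 0, 0, 0, 0, -6, -1],
  [0, 0, 0, 0, 0, -6, -1],
  [0, 0, 0, 0, 0, -6, -1],
  [0, 0, 0, 0, 0, -6, -1],
])

```text
t: 4.45
eef_pos: [0.6448, -0.2049, 0.1526]
tcp_rot: [[-0.433, 0.901, 0.0], [0.901, 0.433, -0.002], [-0.002, -0.001, -1.0]]
force: [14.7, -5.0, -46.3]
width: 0.0176
```

play_rows([
  [0, 0, 0, 0, 0, 2, -1],
  [0, 0, 0, 0, 0, 0, -1],
])

```text
t: 4.65
eef_pos: [0.6451, -0.2049, 0.1512]
tcp_rot: [[-0.433, 0.901, 0.0], [0.901, 0.433, -0.002], [-0.002, -0.0, -1.0]]
force: [-0.8, 0.1, 1.1]
width: 0.0175
```

play_rows([
  [0, 0, 0, 0, 0, 0, 0.2],
  [0, 0, 0, 0, 0, 0, 0.2],
  [0, 0, 0, 0, 0, 0, 0.2],
  [0, 0, 0, 0, 0, -30, 0.0],
  [0, 0, 0, 0, 0, -30, -0.1],
  [0, 0, 0, 0, 0, -10, -0.3],
])

```text
t: 5.25
eef_pos: [0.6434, -0.2036, 0.2244]
tcp_rot: [[-0.433, 0.901, -0.002], [0.901, 0.433, -0.0], [0.001, -0.002, -1.0]]
force: [0.4, -0.6, 0.0]
width: 0.0378
```

```bash
python3 - <<'E'
from h import *
from station import ctrl
s=ctrl.sense(); print(s['t'],s['eef_pos'],s['force'],s['width'])
c=ctrl.capture('wrist'); im=c['color'][:,:,::-1].copy()
a=np.radians
for z,col in ((.146,(0,0,255)),(.176,(0,255,0))):
  for y in (-.135,-.195):
    cv2.circle(im,tuple(int(v) for v in proj(c,W(0.0018,y,z))),2,col,-1)
P=[.105*np.cos(a(135)),.105*np.sin(a(135))]; print('peg1',W(*P,.15))
plan(W(*P,.20),PSI*180/np.pi+45,s,grip=-.4)
cv2.imwrite('pics/w2.png',cv2.convertScaleAbs(im,alpha=1.5))
E
```

```text
5.25 [ 0.64340379 -0.20355     0.22444911] [ 0.41329761 -0.62228102  0.02787759] 0.037785534338279046
peg1 [ 0.4721009  -0.02069599  0.15      ]
dist [-171.  183.  -24.] yaw 25.7 -> 45.0 tilt [-0.002 -0.    -1.   ]
[[-0.0, -0.0, -0.112, 34, -11, 4, -0.4], [-0.0, -0.0, -0.112, 35, -7, 4, -0.4], [-0.0, -0.0, -0.112, 36, -3, 4, -0.4], [-0.0, -0.0, -0.112, 36, 1, 4, -0.4], [-0.0, -0.0, -0.112, 35, 5, 4, -0.4], [-0.0, -0.0, -0.112, 35, 9, 4, -0.4], [-0.0, -0.0, -0.112, 33, 13, 3, -0.4]]
```

View pics/w2.png

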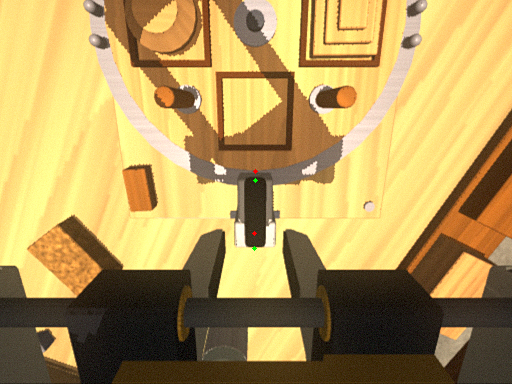

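The bar spans v 177 to 247, which matches the green "up" prediction (180 to 248) and not the red one. The plunger therefore stays up with the tool off it. Next, peg1.

play_rows([
  [0, 0, -0.112, 34, -11, 4, -0.2],
  [0, 0, -0.112, 35, -7, 4, -0.2],
  [0, 0, -0.112, 36, -3, 4, -0.2],
  [0, 0, -0.112, 36, 1, 4, -0.2],
  [0, 0, -0.112, 35, 5, 4, -0.2],
  [0, 0, -0.112, 35, 9, 4, -0.2],
  [0, 0, -0.112, 33, 13, 3, -0.2],
  [0, 0, 0, 0, 0, 0, -0.2],
])

```text
t: 6.1
eef_pos: [0.4589, -0.0166, 0.1879]
tcp_rot: [[-0.953, 0.304, -0.009], [0.304, 0.953, 0.002], [0.01, -0.0, -1.0]]
force: [1.0, 0.5, 0.1]
width: 0.0367
```

```bash
python3 - <<'E'
from h import *
from station import ctrl
s=ctrl.sense(); print(s['t'],s['eef_pos'],s['width'])
c=ctrl.capture('wrist'); im=c['color'][:,:,::-1].copy()
a=np.radians
P=[.105*np.cos(a(135)),.105*np.sin(a(135))]
q=tuple(int(v) for v in proj(c,W(*P,.15)));print(q,proj(c,W(0,0,.063)))
cv2.circle(im,q,2,(0,0,255),-1)
# where the tool axis meets peg-top height
p=s['eef_pos'].copy();p[2]=.15;cv2.circle(im,tuple(int(v) for v in proj(c,p)),2,(255,0,0),-1)
plan(W(*P,.16),PSI*180/np.pi+45,s,grip=-.2)
np.savez('pics/w3.npz',**c)
cv2.imwrite('pics/w3.png',cv2.convertScaleAbs(im,alpha=1.5))
E
```

```text
6.1 [ 0.4588944  -0.01658262  0.18792386] 0.03667370031726283
(253, 236) [250.86295861 284.81527438]
dist [ 13.  -4. -28.] yaw 72.3 -> -1.6 tilt [-0.009  0.002 -1.   ]
[[-0.0, -0.01, 0.028, -14, 0, 28, -0.2]]
```

View pics/w3.png

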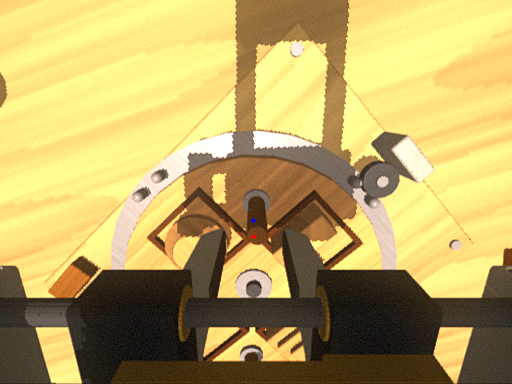

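Peg1's top is at about (257,237), while I predicted (253,236). I'll shift about 3 mm to +y of the tool and then descend astride it.

play_rows([
  [0, -0.01, 0.028, -14, 3, 20, -0.2],
  [0, 0, 0, -1, 0, 3, -0.2],
  [0, 0, 0, 0, 0, 0, -0.2],
])

```text
t: 6.45
eef_pos: [0.4777, -0.0212, 0.1648]
tcp_rot: [[-0.942, 0.336, 0.004], [0.336, 0.942, -0.003], [-0.005, -0.002, -1.0]]
force: [-0.5, -0.1, 0.1]
width: 0.037
```

```bash
python3 - <<'E'
from h import *
from station import ctrl
s=ctrl.sense(); print(s['t'],s['eef_pos'],s['width'])
a=np.radians
P=[.105*np.cos(a(135)),.105*np.sin(a(135))]
plan(W(*P,.12)+s['tcp_rot'][:,1]*.003,PSI*180/np.pi+45,s,n=3,grip=-.2)
E
```

```text
6.45 [ 0.47770179 -0.02119352  0.16476587] 0.036973942752467154
dist [ -5.   3. -45.] yaw 70.4 -> 0.3 tilt [ 0.004 -0.003 -1.   ]
[[-0.001, 0.002, -0.002, 2, 1, 15, -0.2], [-0.001, 0.002, -0.002, 2, 1, 15, -0.2], [-0.001, 0.002, -0.002, 2, 1, 15, -0.2]]
```

play_rows([
  [0, 0.003, 0, 4, 3, 8, -0.2],
  [0, 0, 0, 2, 1, 13, -0.2],
  [0, 0, 0, 0, 0, 13, -0.2],
  [0, 0, 0, 0, 0, 8, -0.2],
  [0, 0, 0, 0, 0, 0, -0.2],
])

```text
t: 6.95
eef_pos: [0.474, -0.0167, 0.1215]
tcp_rot: [[-0.941, 0.339, 0.002], [0.339, 0.941, -0.003], [-0.003, -0.002, -1.0]]
force: [-0.4, -0.1, 0.1]
width: 0.0371
```

```bash
cat > arc.py <<'E'
from h import *
from station import ctrl
import sys
from scipy.spatial.transform import Rotation as Ro
# rows along the peg circle; args: start-from measured pose, end angle (deg, world), deg per row, max rows
def arc(s,end,st,z,grip,hub=HUB,r=.105,N=10):
    R=s['tcp_rot'];p=np.array(s['eef_pos']);d=p[:2]-hub
    a=np.degrees(np.arctan2(d[1],d[0]))%360; y0=np.degrees(np.arctan2(R[1,1],R[0,1]))
    print('angle',round(a,1),'radius',round(np.linalg.norm(d)*1e3,1),'z',round(p[2],4),'yaw',round(y0,1),'tilt',np.round(R[:,2],3),'F',np.round(s['force'],1),'t',s['t'],'w',round(s['width'],4))
    out=[];k=R.T@np.cross(R[:,2],[0,0,-1])
    while a<end-.1 and len(out)<N:
        a2=min(a+st,end); q=np.array([*(hub+r*np.array([np.cos(np.radians(a2)),np.sin(np.radians(a2))])),z])
        dy=((a2-90)-y0+90)%180-90
        t=R.T@(q-p)*1e3
        out.append([round(float(k[0]),3),round(float(k[1]),3),round(float(-np.radians(dy)),3),*[round(float(v),1) for v in t],grip])
        R=Ro.from_euler('z',dy,degrees=True).as_matrix()@R; y0+=dy;p=q;a=a2;k=k*0
    print(out)
if __name__=='__main__': arc(ctrl.sense(),float(sys.argv[1]),float(sys.argv[2]),.12,float(sys.argv[3]))
E
python3 arc.py 255 5 -0.3
```

```text
angle 158.3 radius 104.6 z 0.1215 yaw 70.2 tilt [ 0.002 -0.003 -1.   ] F [-0.4 -0.1  0.1] t 6.95 w 0.0371
[[-0.002, 0.003, -0.054, 0.3, -9.1, 1.5, -0.3], [-0.0, 0.0, -0.087, -0.4, -9.2, 0.0, -0.3], [-0.0, 0.0, -0.087, -0.4, -9.2, 0.0, -0.3], [-0.0, 0.0, -0.087, -0.4, -9.2, 0.0, -0.3], [-0.0, 0.0, -0.087, -0.4, -9.2, 0.0, -0.3], [-0.0, 0.0, -0.087, -0.4, -9.2, 0.0, -0.3], [-0.0, 0.0, -0.087, -0.4, -9.2, 0.0, -0.3], [-0.0, 0.0, -0.087, -0.4, -9.2, 0.0, -0.3], [-0.0, 0.0, -0.087, -0.4, -9.2, 0.0, -0.3], [-0.0, 0.0, -0.087, -0.4, -9.2, 0.0, -0.3]]
```

play_rows([
  [0, 0.002, -0.03, 0, -4, 1, -0.4],
  [0, 0, -0.04, -0.2, -5, 0, -0.4],
  [0, 0, -0.05, -0.2, -6, 0, -0.4],
  [0, 0, -0.06, -0.3, -6, 0, -0.4],
])

```text
t: 7.35
eef_pos: [0.4693, -0.0348, 0.1209]
tcp_rot: [[-0.987, 0.159, 0.0], [0.159, 0.987, 0.003], [0.0, 0.003, -1.0]]
force: [0.3, 0.6, -0.3]
width: 0.0281
```

```bash
python3 arc.py 255 4 -0.4
```

```text
angle 168.6 radius 104.0 z 0.1209 yaw 80.8 tilt [ 0.     0.003 -1.   ] F [ 0.3  0.6 -0.3] t 7.35 w 0.0281
[[0.003, -0.0, -0.031, 1.0, -7.3, 0.9, -0.4], [0.0, -0.0, -0.07, -0.3, -7.3, -0.0, -0.4], [0.0, -0.0, -0.07, -0.3, -7.3, -0.0, -0.4], [0.0, -0.0, -0.07, -0.3, -7.3, -0.0, -0.4], [0.0, -0.0, -0.07, -0.3, -7.3, -0.0, -0.4], [0.0, -0.0, -0.07, -0.3, -7.3, -0.0, -0.4], [0.0, -0.0, -0.07, -0.3, -7.3, -0.0, -0.4], [0.0, -0.0, -0.07, -0.3, -7.3, -0.0, -0.4], [0.0, -0.0, -0.07, -0.3, -7.3, -0.0, -0.4], [0.0, -0.0, -0.07, -0.3, -7.3, -0.0, -0.4]]
```

play_rows([
  [0.002, 0, -0.031, 1, -7.3, 1, -0.4],
  [0, 0, -0.07, -0.3, -7.3, 0, -0.4],
  [0, 0, -0.07, -0.3, -7.3, 0, -0.4],
  [0, 0, -0.07, -0.3, -7.3, 0, -0.4],
  [0, 0, -0.07, -0.3, -7.3, 0, -0.4],
])

```text
t: 7.85
eef_pos: [0.4682, -0.0709, 0.1219]
tcp_rot: [[-0.987, -0.163, 0.002], [-0.163, 0.987, 0.004], [-0.002, 0.003, -1.0]]
force: [0.3, 1.3, -1.3]
width: 0.028
```

```bash
python3 arc.py 255 4 -0.4
```

```text
angle 188.5 radius 104.2 z 0.1219 yaw 99.4 tilt [ 0.002  0.004 -1.   ] F [ 0.3  1.3 -1.3] t 7.85 w 0.028
[[0.003, 0.002, -0.055, 0.7, -7.3, 1.9, -0.4], [0.0, 0.0, -0.07, -0.3, -7.3, -0.0, -0.4], [0.0, 0.0, -0.07, -0.3, -7.3, -0.0, -0.4], [0.0, 0.0, -0.07, -0.3, -7.3, -0.0, -0.4], [0.0, 0.0, -0.07, -0.3, -7.3, -0.0, -0.4], [0.0, 0.0, -0.07, -0.3, -7.3, -0.0, -0.4], [0.0, 0.0, -0.07, -0.3, -7.3, -0.0, -0.4], [0.0, 0.0, -0.07, -0.3, -7.3, -0.0, -0.4], [0.0, 0.0, -0.07, -0.3, -7.3, -0.0, -0.4], [0.0, 0.0, -0.07, -0.3, -7.3, -0.0, -0.4]]
```

play_rows([
  [0.003, 0.002, -0.055, 0.7, -7.3, 1.9, -0.4],
  [0, 0, -0.07, -0.3, -7.3, 0, -0.4],
  [0, 0, -0.07, -0.3, -7.3, 0, -0.4],
  [0, 0, -0.07, -0.3, -7.3, 0, -0.4],
  [0, 0, -0.07, -0.3, -7.3, 0, -0.4],
  [0, 0, -0.07, -0.3, -7.3, 0, -0.4],
  [0, 0, -0.07, -0.3, -7.3, 0, -0.4],
])

```text
t: 8.55
eef_pos: [0.4868, -0.1168, 0.122]
tcp_rot: [[-0.792, -0.611, -0.001], [-0.611, 0.792, 0.006], [-0.003, 0.005, -1.0]]
force: [-0.6, 1.7, -1.4]
width: 0.0277
```

```bash
python3 arc.py 255 4 -0.4; python3 - <<'E'
from h import *
from station import ctrl
c=ctrl.capture('top'); im=c['color'][60:255,175:395,::-1]
cv2.imwrite('pics/t2.png',cv2.convertScaleAbs(cv2.resize(im,None,fx=3,fy=3,interpolation=cv2.INTER_CUBIC),alpha=1.6))
E
```

```text
angle 216.1 radius 104.4 z 0.122 yaw 127.7 tilt [-0.001  0.006 -1.   ] F [-0.6  1.7 -1.4] t 8.55 w 0.0277
[[0.005, 0.003, -0.042, 0.6, -7.3, 2.0, -0.4], [0.0, 0.0, -0.07, -0.3, -7.3, -0.0, -0.4], [0.0, 0.0, -0.07, -0.3, -7.3, -0.0, -0.4], [0.0, 0.0, -0.07, -0.3, -7.3, -0.0, -0.4], [0.0, 0.0, -0.07, -0.3, -7.3, -0.0, -0.4], [0.0, 0.0, -0.07, -0.3, -7.3, -0.0, -0.4], [0.0, 0.0, -0.07, -0.3, -7.3, -0.0, -0.4], [0.0, 0.0, -0.07, -0.3, -7.3, -0.0, -0.4], [0.0, 0.0, -0.07, -0.3, -7.3, -0.0, -0.4], [0.0, 0.0, -0.051, -0.1, -5.4, -0.0, -0.4]]
```

View pics/t2.png

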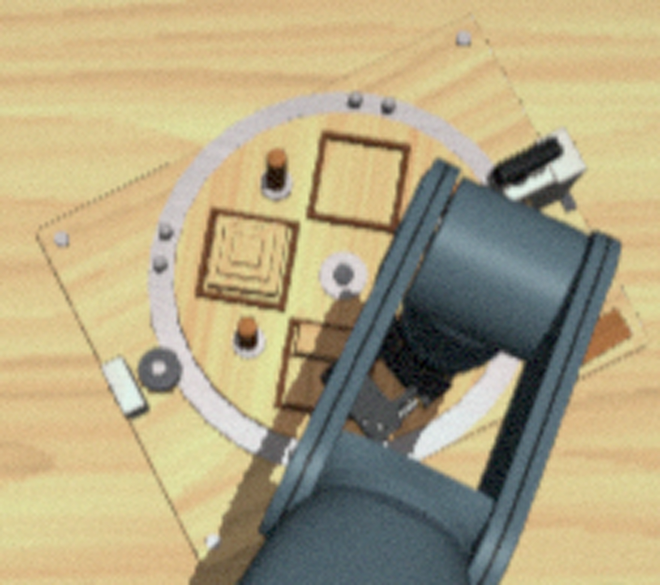

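The disc has turned about 52°, with the pieces in their nests. The tee at (528,170) is still up and untouched. I'll go on, slower towards the click.

play_rows([
  [0.005, 0.003, -0.042, 0.6, -7.3, 2, -0.4],
  [0, 0, -0.07, -0.3, -7.3, 0, -0.4],
  [0, 0, -0.07, -0.3, -7.3, 0, -0.4],
  [0, 0, -0.07, -0.3, -7.3, 0, -0.4],
  [0, 0, -0.07, -0.3, -7.3, 0, -0.4],
  [0, 0, -0.07, -0.3, -7.3, 0, -0.4],
])

```text
t: 9.2
eef_pos: [0.5176, -0.1451, 0.121]
tcp_rot: [[-0.491, -0.871, -0.005], [-0.871, 0.491, 0.003], [-0.001, 0.006, -1.0]]
force: [-1.0, 0.2, -0.3]
width: 0.0282
```

```bash
python3 arc.py 251 2 -0.4
```

```text
angle 239.2 radius 104.5 z 0.121 yaw 150.6 tilt [-0.005  0.003 -1.   ] F [-1.   0.2 -0.3] t 9.2 w 0.0282
[[0.006, 0.001, -0.01, 0.5, -3.7, 1.0, -0.4], [0.0, 0.0, -0.035, -0.1, -3.7, -0.0, -0.4], [0.0, 0.0, -0.035, -0.1, -3.7, -0.0, -0.4], [0.0, 0.0, -0.035, -0.1, -3.7, -0.0, -0.4], [0.0, 0.0, -0.035, -0.1, -3.7, -0.0, -0.4], [0.0, 0.0, -0.032, -0.1, -3.4, -0.0, -0.4]]
```

play_rows([
  [0.006, 0.001, -0.01, 0.5, -3.7, 1, -0.4],
  [0, 0, -0.035, -0.1, -3.7, 0, -0.4],
  [0, 0, -0.035, -0.1, -3.7, 0, -0.4],
  [0, 0, -0.035, -0.1, -3.7, 0, -0.4],
])

```text
t: 9.6
eef_pos: [0.5336, -0.1349, 0.1187]
tcp_rot: [[-0.418, -0.908, -0.026], [-0.908, 0.418, -0.033], [0.041, 0.01, -0.999]]
force: [-1.4, 1.6, 0.6]
width: 0.0278
```

```bash
python3 arc.py 251 2 -0.4
```

```text
angle 244.7 radius 87.9 z 0.1187 yaw 155.3 tilt [-0.026 -0.033 -0.999] F [-1.4  1.6  0.6] t 9.6 w 0.0278
[[0.01, -0.041, -0.024, 17.1, -3.5, -0.7, -0.4], [0.0, -0.0, -0.035, -0.1, -3.7, -0.0, -0.4], [0.0, -0.0, -0.035, -0.1, -3.7, -0.0, -0.4], [0.0, -0.0, -0.006, -0.0, -0.6, -0.0, -0.4]]
```

The tool drifted 16 mm inwards and tilted, though the force is low. I suspect a joint limit.

```bash
python3 - <<'E'
from station import ctrl
s=ctrl.sense(); print(s['joint_positions'].round(3),s['joint_velocities'].round(2),s['force'].round(1),s['moment'].round(1))
E
```

```text
[-0.423  0.357  1.657 -0.045  1.138 -3.114] [ 0.2   0.09 -0.12 -0.13  0.06 -0.01] [-1.4  1.6  0.6] [ 0.3  0.4 -0.1]
```

q6 is at its limit (-3.114 of -3.12). I'll lift clear of the peg, flip the tool by half a turn for the same grasp, and finish the push.

play_rows([
  [0, 0, 0.04, 0, 0, -10, -0.4],
  [0, 0, 0.02, 0, 0, -20, -0.2],
  [0, 0, 0.05, 0, 0, -30, -0.2],
  [0, 0, 0.1, 0, 0, -25, -0.2],
  [0, 0, 0.145, 0, 0, 0, -0.2],
  [0, 0, 0.145, 0, 0, 0, -0.2],
  [0, 0, 0.145, 0, 0, 0, -0.2],
  [0, 0, 0.145, 0, 0, 0, -0.2],
  [0, 0, 0.145, 0, 0, 0, -0.2],
  [0, 0, 0.145, 0, 0, 0, -0.2],
])

```text
t: 10.6
eef_pos: [0.5421, -0.1264, 0.2111]
tcp_rot: [[-1.0, -0.022, -0.015], [-0.021, 0.999, -0.04], [0.016, -0.039, -0.999]]
force: [0.3, 0.6, -0.6]
width: 0.0373
```

play_rows([
  [0, 0, 0.145, 0, 0, 0, -0.2],
  [0, 0, 0.145, 0, 0, 0, -0.2],
  [0, 0, 0.145, 0, 0, 0, -0.2],
  [0, 0, 0.145, 0, 0, 0, -0.2],
  [0, 0, 0.145, 0, 0, 0, -0.2],
  [0, 0, 0.145, 0, 0, 0, -0.2],
  [0, 0, 0.145, 0, 0, 0, -0.2],
  [0, 0, 0.145, 0, 0, 0, -0.2],
  [0, 0, 0.145, 0, 0, 0, -0.2],
  [0, 0, 0.145, 0, 0, 0, -0.2],
])

```text
t: 11.6
eef_pos: [0.548, -0.1218, 0.2156]
tcp_rot: [[-0.093, 0.996, -0.002], [0.995, 0.092, -0.047], [-0.047, -0.007, -0.999]]
force: [-0.8, -0.7, 0.3]
width: 0.0377
```

```bash
python3 - <<'E'
from h import *
from station import ctrl
s=ctrl.sense(); print(s['t'],s['eef_pos'],s['joint_positions'].round(2),s['force'].round(1),s['width'])
a=np.radians(243); plan(np.array([*(HUB+.105*np.array([np.cos(a),np.sin(a)])),.2]),153,s,grip=-.2)
E
```

```text
11.6 [ 0.54803921 -0.12179446  0.21557739] [-0.39  0.28  1.52 -0.05  1.33 -0.47] [-0.8 -0.7  0.3] 0.03771408751363352
dist [-25. -27. -16.] yaw 5.3 -> -32.3 tilt [-0.002 -0.047 -0.999]
[[-0.001, 0.009, 0.113, -5, -5, 3, -0.2], [-0.001, 0.009, 0.113, -5, -5, 3, -0.2], [-0.001, 0.009, 0.113, -6, -4, 3, -0.2], [-0.001, 0.009, 0.113, -6, -3, 3, -0.2], [-0.001, 0.009, 0.113, -7, -3, 3, -0.2]]
```

play_rows([
  [0, 0.009, 0.113, -5, -5, 0, -0.2],
  [0, 0.009, 0.113, -5, -5, 0, -0.2],
  [0, 0.009, 0.113, -6, -4, 0, -0.2],
  [0, 0.009, 0.113, -6, -3, 0, -0.2],
  [0, 0.009, 0.113, -7, -3, 0, -0.2],
  [0, 0, 0, 0, 0, 0, -0.2],
])

```text
t: 12.2
eef_pos: [0.5266, -0.1457, 0.2189]
tcp_rot: [[0.48, 0.877, 0.014], [0.877, -0.48, -0.007], [0.001, 0.016, -1.0]]
force: [-0.9, 0.1, 0.1]
width: 0.0372
```

```bash
python3 - <<'E'
from h import *
from station import ctrl
s=ctrl.sense(); print(s['t'],s['eef_pos'],s['joint_positions'].round(2),s['force'].round(1),s['width'])
c=ctrl.capture('wrist'); im=c['color'][:,:,::-1].copy()
a=np.radians(243); T=np.array([*(HUB+.105*np.array([np.cos(a),np.sin(a)])),.15])
for i,X in enumerate([T,[*HUB,.063],[*s['eef_pos'][:2],.15]]):
    q=proj(c,X);print(q);cv2.circle(im,tuple(int(v) for v in q),2,[(0,0,255),(0,255,0),(255,0,0)][i],-1)
T[2]=.17;plan(T,153,s,grip=-.2)
np.savez('pics/w4.npz',**c)
cv2.imwrite('pics/w4.png',cv2.convertScaleAbs(im,alpha=1.5))
E
```

```text
12.2 [ 0.52661719 -0.14571999  0.2188555 ] [-0.47  0.24  1.56  0.    1.33  0.03] [-0.9  0.1  0.1] 0.03722042736604919
[251.82253618 211.03847545]
[248.00729854  91.12807893]
[253.1121064  206.47811656]
dist [ -3.  -3. -49.] yaw -28.7 -> 1.7 tilt [ 0.014 -0.007 -1.   ]
[[0.008, -0.001, -0.015, -2, -1, 24, -0.2], [0.008, -0.001, -0.015, -2, -1, 24, -0.2]]
```

View pics/w4.png

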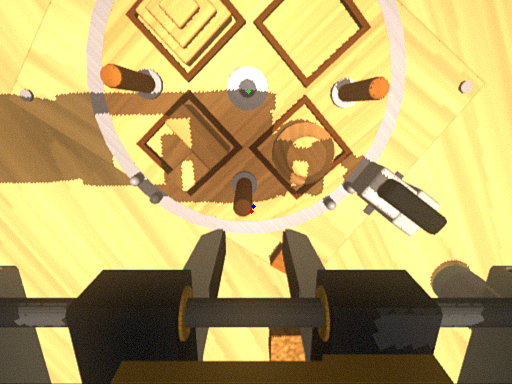

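The peg1 top is at (243,210), about 9 mm behind my guess, so the disc stands about 12° short of the station. All pieces are still nested. I'll straddle the peg at 238.5°.

```bash
python3 - <<'E'
from h import *
from station import ctrl
s=ctrl.sense()
a=np.radians(238.5); T=np.array([*(HUB+.105*np.array([np.cos(a),np.sin(a)])),.17])
plan(T,148.5,s,n=2,grip=-.2)
E
```

```text
dist [-11.   0. -49.] yaw -28.5 -> -3.0 tilt [ 0.015 -0.006 -1.   ]
[[0.008, -0.001, 0.026, -2, -5, 24, -0.2], [0.008, -0.001, 0.026, -2, -5, 24, -0.2]]
```

play_rows([
  [0.008, 0, 0.026, -3, -7, 22, -0.2],
  [0.008, 0, 0.026, -2, -5, 22, -0.2],
  [0, 0, 0, 0, 0, 0, -0.2],
])

```text
t: 12.55
eef_pos: [0.5166, -0.1431, 0.1754]
tcp_rot: [[0.516, 0.857, 0.005], [0.857, -0.516, -0.001], [0.002, 0.005, -1.0]]
force: [-0.3, 0.5, -0.0]
width: 0.0372
```

```bash
python3 - <<'E'
from h import *
from station import ctrl
s=ctrl.sense();print(s['eef_pos'],s['width'])
a=np.radians(238.5); T=np.array([*(HUB+.105*np.array([np.cos(a),np.sin(a)])),.12])
plan(T,148.5,s,n=3,grip=-.2)
E
```

```text
[ 0.51662168 -0.14310761  0.17537238] 0.03719670310688523
dist [ -0.  -2. -55.] yaw -31.1 -> -0.4 tilt [ 0.005 -0.001 -1.   ]
[[0.002, -0.001, 0.003, -1, 0, 18, -0.2], [0.002, -0.001, 0.003, -1, 0, 18, -0.2], [0.002, -0.001, 0.003, -1, 0, 18, -0.2]]
```

play_rows([
  [0.003, 0, 0, -2, 0, 15, -0.2],
  [0, 0, 0, -1, 0, 15, -0.2],
  [0, 0, 0, 0, 0, 15, -0.2],
  [0, 0, 0, 0, 0, 8, -0.2],
  [0, 0, 0, 0, 0, 0, -0.4],
  [0, 0, 0, 0, 0, 0, -0.4],
])

```text
t: 13.15
eef_pos: [0.5211, -0.1451, 0.1264]
tcp_rot: [[0.503, 0.864, 0.011], [0.864, -0.503, -0.004], [0.002, 0.011, -1.0]]
force: [0.1, 0.2, 0.6]
width: 0.0287
```

```bash
sed -i 's/a2-90)-y0+90)%180/a2-90)-y0+90)%180/' arc.py; python3 arc.py 252 2 -0.4
```

```text
angle 240.8 radius 102.7 z 0.1264 yaw -30.2 tilt [ 0.011 -0.004 -1.   ] F [0.1 0.2 0.6] t 13.15 w 0.0287
[[0.011, -0.002, -0.053, -2.1, 3.6, 6.5, -0.4], [0.0, -0.0, -0.035, 0.1, 3.7, 0.0, -0.4], [0.0, -0.0, -0.035, 0.1, 3.7, 0.0, -0.4], [0.0, -0.0, -0.035, 0.1, 3.7, 0.0, -0.4], [0.0, -0.0, -0.035, 0.1, 3.7, 0.0, -0.4], [0.0, -0.0, -0.02, 0.0, 2.1, 0.0, -0.4]]
```

play_rows([
  [0.01, 0, -0.05, -2, 3.7, 4, -0.4],
  [0, 0, -0.035, 0, 3.7, 0, -0.4],
  [0, 0, -0.035, 0, 3.7, 0, -0.4],
])

```text
t: 13.45
eef_pos: [0.5263, -0.1491, 0.1234]
tcp_rot: [[0.389, 0.921, -0.007], [0.921, -0.389, 0.006], [0.002, -0.008, -1.0]]
force: [-5.6, 1.9, 0.1]
width: 0.0279
```

```bash
python3 arc.py 252 2 -0.4
```

```text
angle 244.4 radius 103.9 z 0.1234 yaw -22.9 tilt [-0.007  0.006 -1.   ] F [-5.6  1.9  0.1] t 13.45 w 0.0279
[[-0.008, -0.002, 0.012, -1.2, 3.6, 3.4, -0.4], [-0.0, -0.0, -0.035, 0.1, 3.7, -0.0, -0.4], [-0.0, -0.0, -0.035, 0.1, 3.7, -0.0, -0.4], [-0.0, -0.0, -0.028, 0.0, 2.9, -0.0, -0.4]]
```

play_rows([
  [0, 0, 0, -1, 4, 2, -0.4],
  [0, 0, -0.02, 0, 4, 0, -0.4],
])

```text
t: 13.65
eef_pos: [0.5314, -0.1519, 0.1223]
tcp_rot: [[0.368, 0.93, -0.011], [0.93, -0.368, 0.007], [0.003, -0.013, -1.0]]
force: [-2.8, 0.4, -1.8]
width: 0.0281
```

```bash
python3 arc.py 252 2 -0.4
```

```text
angle 247.6 radius 104.4 z 0.1223 yaw -21.6 tilt [-0.011  0.007 -1.   ] F [-2.8  0.4 -1.8] t 13.65 w 0.0281
[[-0.013, -0.003, -0.021, -0.6, 3.7, 2.3, -0.4], [-0.0, -0.0, -0.035, 0.1, 3.7, -0.0, -0.4], [-0.0, -0.0, -0.007, 0.0, 0.7, -0.0, -0.4]]
```

play_rows([
  [-0.01, 0, -0.02, -0.5, 3, 2, -0.4],
  [0, 0, -0.02, 0, 3, 0, -0.4],
  [0, 0, 0, 0, 0, 0, -0.4],
])

```text
t: 13.95
eef_pos: [0.54, -0.1559, 0.1221]
tcp_rot: [[0.325, 0.946, 0.005], [0.946, -0.326, 0.001], [0.002, 0.004, -1.0]]
force: [-0.3, 0.8, -0.2]
width: 0.028
```

```bash
python3 arc.py 252 2 -0.4
```

```text
angle 252.7 radius 105.2 z 0.1221 yaw -19.0 tilt [ 0.005  0.001 -1.   ] F [-0.3  0.8 -0.2] t 13.95 w 0.028
[]
```

play_rows([
  [0, 0, 0, 0, -1, 0, -0.2],
  [0, 0, 0, 0, 0, 0, -0.2],
  [0, 0, 0, 0, 0, -20, -0.2],
  [0, 0, 0, 0, 0, -40, -0.2],
  [0, 0, 0, 0, 0, -45, -0.5],
  [0, 0, 0, 0, 0, 0, -1],
])

```text
t: 14.55
eef_pos: [0.5383, -0.1555, 0.2299]
tcp_rot: [[0.326, 0.945, 0.004], [0.945, -0.326, 0.002], [0.003, 0.003, -1.0]]
force: [0.4, -0.9, 0.0]
width: 0.0258
```

```bash
python3 - <<'E'
from h import *
from station import ctrl
s=ctrl.sense(); print(s['t'],s['eef_pos'],s['force'].round(1),s['width'])
c=ctrl.capture('wrist'); im=c['color'][:,:,::-1].copy()
for ang in (45,135,225,315):
    r=np.radians(ang); q=proj(c,W(.105*np.cos(r),.105*np.sin(r),.15)); cv2.circle(im,tuple(int(v) for v in q),3,(255,0,0),-1)
for y in (-.135,-.195):
    cv2.circle(im,tuple(int(v) for v in proj(c,W(.0018,y,.176))),2,(0,255,0),-1)
cv2.imwrite('pics/w5.png',cv2.convertScaleAbs(im,alpha=1.5))
plan(W(.0018,-.165,.22),-64,s,grip=-1)
E
```

```text
14.55 [ 0.53834963 -0.15548767  0.22985167] [ 0.4 -0.9  0. ] 0.02580572401318187
dist [106. -48. -10.] yaw -19.0 -> -45.0 tilt [ 0.004  0.002 -1.   ]
[[0.0, -0.0, 0.112, -2, 17, 1, -1], [0.0, -0.0, 0.112, 0, 17, 1, -1], [0.0, -0.0, 0.112, 2, 16, 1, -1], [0.0, -0.0, 0.112, 4, 16, 1, -1], [0.0, -0.0, 0.112, 6, 16, 1, -1], [0.0, -0.0, 0.112, 8, 15, 1, -1], [0.0, -0.0, 0.112, 9, 14, 1, -1]]
```

View pics/w5.png

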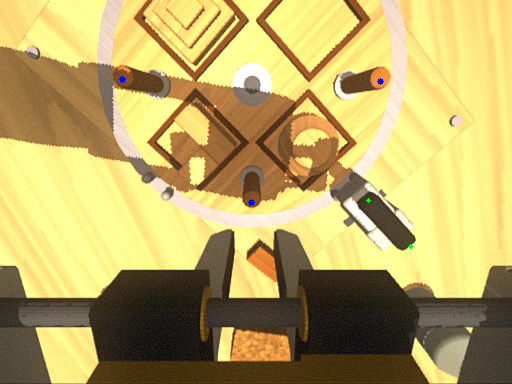

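All visible pegs sit on the blue station points to within about 1 px. The foot at (308,143) is in the nest beside the lock, and the tee is still up on the green points. Next I go above the tee with shut fingers, aligned with the bar.

play_rows([
  [0, 0, 0.112, -2, 17, 1, -1],
  [0, 0, 0.112, 0, 17, 1, -1],
  [0, 0, 0.112, 2, 16, 1, -1],
  [0, 0, 0.112, 4, 16, 1, -1],
  [0, 0, 0.112, 6, 16, 1, -1],
  [0, 0, 0.112, 8, 15, 1, -1],
  [0, 0, 0.112, 9, 14, 1, -1],
  [0, 0, 0, 0, 0, 0, -1],
])

```text
t: 15.4
eef_pos: [0.6423, -0.2042, 0.2081]
tcp_rot: [[0.912, 0.41, -0.013], [0.41, -0.912, 0.01], [-0.008, -0.014, -1.0]]
force: [0.8, 1.0, 0.5]
width: 0.0007
```

```bash
python3 - <<'E'
from h import *
from station import ctrl
s=ctrl.sense(); print(s['t'],s['eef_pos'],s['force'].round(1),s['width'],s['joint_positions'].round(2))
plan(W(.0018,-.166,.185),-64,s,n=2,grip=-1)
E
```

```text
15.4 [ 0.64234398 -0.20421679  0.20813336] [0.8 1.  0.5] 0.0006644783047794861 [-0.47  0.5   1.2   0.    1.45  0.67]
dist [  2.   0. -23.] yaw -65.8 -> 1.8 tilt [-0.013  0.01  -1.   ]
[[-0.007, 0.004, -0.016, 1, 1, 12, -1], [-0.007, 0.004, -0.016, 1, 1, 12, -1]]
```

play_rows([
  [-0.013, 0.008, -0.03, 2, 1, 12, -1],
  [0, 0, 0, 0, 0, 10, -1],
  [0, 0, 0, 0, 0, 5, -1],
  [0, 0, 0, 0, 0, 5, -1],
  [0, 0, 0, 0, 0, 5, -1],
])

```text
t: 15.9
eef_pos: [0.6423, -0.2031, 0.168]
tcp_rot: [[0.896, 0.444, -0.003], [0.444, -0.896, 0.003], [-0.001, -0.004, -1.0]]
force: [-0.4, 0.2, 4.4]
width: 0.0006
```

play_rows([
  [0, 0, 0, 0, 0, 5, -1],
  [0, 0, 0, 0, 0, 5, -1],
  [0, 0, 0, 0, 0, 5, -1],
  [0, 0, 0, 0, 0, 5, -1],
])

```text
t: 16.3
eef_pos: [0.6418, -0.2028, 0.1468]
tcp_rot: [[0.896, 0.445, -0.003], [0.445, -0.896, 0.003], [-0.001, -0.004, -1.0]]
force: [-0.5, 0.9, 0.0]
width: 0.0005
```

Force is 0 at 0.1468, so it has snapped over. I'll press gently to the stop.

play_rows([
  [0, 0, 0, 0, 0, 3, -1],
  [0, 0, 0, 0, 0, 2, -1],
  [0, 0, 0, 0, 0, 1, -1],
])

```text
t: 16.6
eef_pos: [0.6418, -0.2028, 0.1463]
tcp_rot: [[0.896, 0.445, 0.0], [0.445, -0.896, 0.001], [0.001, -0.001, -1.0]]
force: [-1.7, -0.2, 2.5]
width: 0.0005
```

play_rows([
  [0, 0, 0, 0, 0, 3, -1],
  [0, 0, 0, 0, 0, 3, -1],
])

```text
t: 16.8
eef_pos: [0.642, -0.2029, 0.1461]
tcp_rot: [[0.895, 0.445, 0.003], [0.445, -0.895, -0.001], [0.002, 0.002, -1.0]]
force: [-6.9, 2.5, 19.1]
width: 0.0005
```

At the hard stop: 19 N at z 0.1461, where the fully-down top is 0.146. I'll retreat and check.

play_rows([
  [0, 0, 0, 0, 0, -10, -1],
  [0, 0, 0, 0, 0, -30, -1],
  [0, 0, 0, 0, 0, -40, -1],
  [0, 0, 0, -10, 0, -40, -1],
  [0, 0, 0, -45, 0, -20, -1],
  [0, 0, 0, -45, 0, 0, -1],
  [0, 0, 0, -45, 0, 0, -1],
  [0, 0, 0, -45, 0, 0, -1],
  [0, 0, 0, -45, 0, 0, -1],
  [0, 0, 0, 0, 0, 0, -1],
])

```text
t: 17.8
eef_pos: [0.4258, -0.3106, 0.2893]
tcp_rot: [[0.893, 0.449, 0.002], [0.449, -0.893, -0.003], [0.0, 0.004, -1.0]]
force: [-0.2, -0.1, -0.2]
width: 0.0005
```

```bash
python3 - <<'E'
from h import *
from station import ctrl
s=ctrl.sense(); print(s['t'],s['eef_pos'],s['force'].round(1))
c=ctrl.capture('side'); im=c['color'][:,:,::-1].copy()
o=np.load('pics/side0.npz')['color'][:,:,::-1]
f=lambda i:cv2.convertScaleAbs(cv2.resize(i[150:320,170:400],None,fx=1.7*2*.5*2,fy=3.4,interpolation=cv2.INTER_CUBIC),alpha=1.2)
f=lambda i:cv2.resize(i[150:320,190:400],(400,324),interpolation=cv2.INTER_CUBIC)
cv2.imwrite('pics/s6.png',np.hstack([f(o),f(im)]))
E
```

```text
17.8 [ 0.42581443 -0.31059011  0.28927378] [-0.2 -0.1 -0.2]
```

View pics/s6.png

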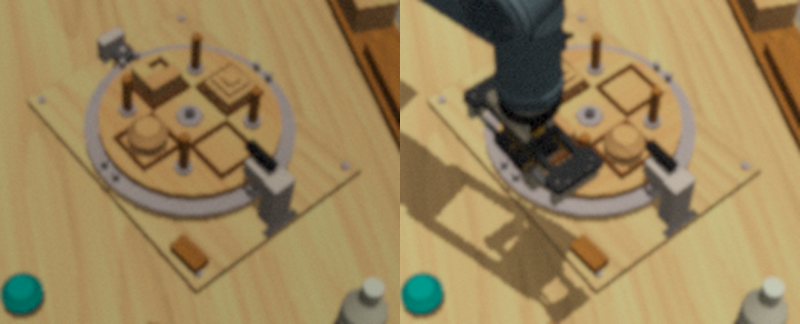

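Comparing left (start) with right (now), the handle is back at its start pixel (261,155), so it is down. The foot is in the work nest at (625,143) in the right half, the pegs are at their stations, and the offcut and turquoise piece have not moved.

```bash
python3 -c "
from station import ctrl
print(ctrl.job_done())"
```

```text
the job is handed in; nothing more can be done
None
```

I did the job in the order asked and handed it in at about 18 s of the 64 s allowed. The foot is at the work position with the turntable locked.

**What I did:** I gripped the cross handle and pulled the plunger up 30 mm, where it stayed. Then I pushed peg1 anticlockwise for 90° until the station clicked in. Last, I pressed the handle down with shut fingers.

**Last checks:**
- **Turntable:** the pegs sat on the predicted station points to about 1 px before I locked it.
- **Plunger:** it met a hard stop at 19 N with the handle top at 0.1461 m, against 0.146 m when fully down. In the final side view the handle is at its start pixel.
- **Pieces:** the foot is in the nest beside the lock. The offcut and the turquoise piece look unmoved. The cap and corner block were seated at my last clear view before locking; the arm partly hid them in the final picture. I did not look at the sanding block or tape roll again at the end.

**What went wrong on the way:**
- **Wrist joint limit:** during the first push the last joint came up to its range limit (-3.114 of -3.12) and the tool drifted 16 mm inwards. I lifted off, turned the tool half round and finished the push.
- **Upper stop:** the pull briefly reached 46 N at the wrist when the plunger met its upper stop, below the 120 N limit.

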